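# Reset the tripped sole press

## Task

The sole press has tripped. With a fingertip, push the sliding steel shutter on its control unit all the way across to uncover the round well, reach in and press the sunken round reset key fully down and hold it there for a second, then let it spring back and push the shutter fully home over the round well again. Do not press the square key in the square well, and pick up nothing: leave the tin, the can, the jar and the hammer standing and lying where they are.

Things in the scene. Friction and masses are not known exactly. Their poses are not given: they have to be found in the camera images.
- press_unit: grey control unit fixed to the bench, 190 (own x) x 260 (own y) x 75 mm high; origin at the centre of its underside, z up; flat deck at z = 0.075. Two guide strips 8 mm high, 8 mm wide and 176 mm long run along own y at own x = -38 and +38 mm. A round gauge (52 mm diameter, 11 mm high) is fixed on the deck at own (69, 30) mm
- round_well (a point): centre of the mouth, level with the deck, of the round well: 46 mm diameter, 28 mm deep, at own (x, y) = (0, +45) mm of the unit; axes as the unit's
- square_well (a point): centre of the mouth, level with the deck, of the square well: 46 x 46 mm, 28 mm deep, at own (0, -45) mm of the unit; axes as the unit's
- shutter (a joint): steel plate 64 x 64 mm, upper face 5 mm above the deck, sliding between the strips. 0 m: home, centred over the round well; grows towards the unit's own -y up to 0.090 m at the stop, where the round well is clear and the square one covered. Stays where it is left, takes about 1.5 N to push, cannot lift off; starts within 12 mm of home
- tab_top (a point): centre of the upper end of the upright tab on the middle of the shutter: 8 mm thick along the unit's y, 34 mm wide along the unit's x, rising 22 mm above the plate; this point is 27 mm above the deck
- reset (a joint): the round reset key: 0 m up, 0.005 m fully down; it springs back when let go, and takes about 4 N to hold fully down
- reset_top (a point): centre of the upper face of the round reset key, 22 mm diameter, in the round well; when up it lies 16 mm below the deck
- counter (a joint): the square key of the cycle counter, not to be pressed: 0 m up, 0.005 m fully down, springs back
- counter_top (a point): centre of the upper face of the square counter key, 20 x 20 mm, in the square well; when up it lies 16 mm below the deck
- polish_tin: small round shoe-polish tin, 50 mm diameter, 23 mm high, standing loose on the deck of the control unit; origin at the centre of its underside; leave alone
- glue_can: glue can, 68 mm diameter, 85 mm high, standing loose on the bench near the unit; origin at the centre of its underside; leave alone
- tack_jar: glass jar with a lid, 52 mm diameter, 65 mm high, standing loose on the bench near the unit; origin at the centre of its underside; leave alone
- hammer: hammer 220 mm long lying loose on the bench beyond the unit; its own x axis runs along the handle; leave alone

How it is judged (in metres and radians):
On the way, in this order (a step that is already met when the one before it is completed fails the run):
1. the shutter is pushed across, the round well is clear, the reset key still up (value of joint shutter above 0.08 m and value of joint reset below 0.002 m), for 0.1 s.
2. the reset key is held fully down (over 4 of its 5 mm) for 0.6 s (value of joint reset above 0.004 m and contact force between the fingers and reset above 1 N), for 0.6 s.
3. the reset key is up again and the shutter is back home (value of joint reset below 0.001 m and value of joint shutter below 0.006 m), for 0.1 s.
At the end, for the whole second after the job is handed in: the shutter is home over the round well (within 6 mm), both keys are up (within 1 mm), and the tin, can, jar and hammer are within 20 mm of where they started (all of step 3 and value of joint counter below 0.001 m and not (distance of polish_tin from where it was at the start of the episode above 0.02 m) and not (distance of glue_can from where it was at the start of the episode above 0.02 m) and not (distance of tack_jar from where it was at the start of the episode above 0.02 m) and not (distance of hammer from where it was at the start of the episode above 0.02 m)); the robot touches nothing.
It fails at once if the square counter key is pressed (more than 2 mm) (value of joint counter above 0.002 m).
It fails at once if the polish tin is lifted, carried or shifted by more than 20 mm (distance of polish_tin from where it was at the start of the episode above 0.02 m).
It fails at once if the glue can is lifted, carried or shifted by more than 20 mm (distance of glue_can from where it was at the start of the episode above 0.02 m).
It fails at once if the tack jar is lifted, carried or shifted by more than 20 mm (distance of tack_jar from where it was at the start of the episode above 0.02 m).
It fails at once if the hammer is lifted, carried or shifted by more than 20 mm (distance of hammer from where it was at the start of the episode above 0.02 m).
It also fails if it takes over 48 s, if anything falls off the work surface, if the arm or the gripper's body presses on something with over 40 N, if the wrist force passes 120 N, or if a joint passes its speed limit or range.

## Robot

A 7-joint arm with a two-finger parallel gripper is mounted at the origin on the work surface. World frame = base frame: x ahead of the robot, y to its left, z up, the work surface at z = 0. Lengths are in mm, angles in rad, forces in N, time in s.
With the tool pointing down it reaches from about 400 to 850 mm from the base axis. Payload 4.4 kg.
Tool frame: the origin (TCP) lies at the very end of the fingers, on their centre line; the grasp point (between the pads) lies r.grasp_offset behind it (r.grasp_offset is the distance from the TCP to the grasp point, in mm); z points along the fingers, y is the line along which they close (so a half turn about z gives the same grasp; the last joint's range is limited). The gripper opens to 94 mm and grips with 3 to 60 N. Pads are 16 mm wide; open, the fingers measure 119 mm over their backs; the gripper's body (75 mm by 177 mm) begins 78 mm behind the grasp point.
Start: joints at [1.142, 0.628, 0.038, 1.517, -0.027, 0.996, -0.02], TCP at [230.711, -607.693, 165.678] pointing down, gripper open.
Joint ranges: [-3.06, 3.06], [-0.37, 2.12], [-1.25, 1.32], [0.18, 2.47], [-1.1, 4.24], [0.23, 1.98], [-2.94, 2.94]. Speed limits (rad/s): [2.57, 2.57, 3.14, 3.14, 3.14, 3.14, 3.14].

## Interface

Orientations are given as a rotation vector (axis times angle).
In Python, from bench import r gives the robot as it stands.
- The arm moves only by the tool servo_tool, never from a script. Its argument "steps" is a list of rows, each a list of 3 entries, a list of its own where there are three numbers: the shift along the tool's x, y, z in units of 0.4 m (1.0 is 0.4 m), then the turn, a rotation vector about the tool's x, y, z in units of pi/2 rad (1.0 is pi/2 rad), then the gripper command: -1 is fully open, 1 is shut, values between are in proportion. A call has exactly 10 rows; each row is the pose to reach, as a shift and turn from the pose commanded when the call began, along the tool's axes at that moment; what a row does not reach only later rows make up. A row lasts 1/12 s, in which the tool goes at most 41.7 mm and 7.16 degrees, less where a joint would pass 70% of its speed; a pose out of reach is approached as far as the arm can. A call with a number of a shift or a turn outside -1 to 1 is refused whole. A call with a gripper value outside its range is refused whole. The fingers move at their own pace and stop on an object; "grip_force" is the grip in N (left out, the last holds). Time passes only in rows, so rows that repeat a pose let the fingers close, or fill a call up. It gives the time, the measured TCP pose, the force, the opening and the grip force at its end, in the units of the state.
- r.get_state(): the state, without advancing time (a new reading comes with each control period).
- r.get_image(name): name is "scene" or "top"; returns (picture, depth): 384x512x3 uint8, red, green, blue; 384x512 float32, mm along the optical axis (not along the pixel's ray), 0 where there is no reading.
- r.camera_info(name): a dict with "fovy" (degrees; the focal length in pixels is half the picture's height over the tangent of half this angle, whatever the lens; pixels are square), "cx", "cy" (the principal point, pixels), "rvec" (rotation vector, rad) and "tvec" (3), from world to camera coordinates, as OpenCV has them. Camera axes: x right, y down, z forward; pixel columns grow to the right and rows downward; lengths in mm; the calibration is good to about 2 mm. A picture is of the moment at which its call begins. camera_info takes no time and is no camera call.
- r.hand_in(): hands the job in; it is judged then, once.
The state is a dict: "t": time; "joint_pos": joint angles; "dq": joint speeds; "joint_efforts": joint torques, N m; "tool_pos": TCP position; "tool_rot": TCP orientation; "force": force on the tool from outside, world axes, zero at the start; "moment": the same for the moment, N m; "gripper_width": finger opening in mm; "finger_force": force on a finger pad.
Only numpy, scipy, OpenCV 4.12 (cv2) and the standard library are available. Lean on these libraries where they do the work, as an engineer would, in place of code of your own. Each camera call takes 0.05 s, during which the arm holds its last target. There are 200 camera calls.

## Working session

There is one attempt and no reset: what is moved stays moved. The work goes in short steps, Python scripts to look and compute and a tool call to move; the robot and the scene stay as the last step left them, time stands still between calls to the robot, and variables do not carry over. Pictures are saved under pics/ and viewed, at most 10 in all, crops included, and the job is handed in when it is done.

Besides the shell and the picture viewer there is one more tool, called after "Call:" by a JSON object that holds its "name" and its "arguments", one argument or row to a line. servo_tool: Moves the arm, as the interface text tells. Its arguments: {"type":"object","properties":{"steps":{"type":"array","items":{"type":"array"}},"grip_force":{"type":"number"}},"required":["steps"]}

```bash
mkdir -p pics; ls; cat > h.py <<'E'
import numpy as np, cv2
from bench import r
def cam(n):
    c=r.camera_info(n); R=cv2.Rodrigues(np.array(c["rvec"],float))[0]; t=np.array(c["tvec"],float).ravel()
    f=192/np.tan(np.radians(c["fovy"])/2); return c,R,t,f
def ray(n,u,v,z):
    c,R,t,f=cam(n); d=R.T@np.array([(u-c["cx"])/f,(v-c["cy"])/f,1]); o=-R.T@t
    return o+d*(z-o[2])/d[2]
def cloud(n,D):
    c,R,t,f=cam(n); v,u=np.mgrid[:384,:512]
    P=np.stack([(u-c["cx"])/f*D,(v-c["cy"])/f*D,D],-1)
    return (P-t)@R
def proj(n,p):
    c,R,t,f=cam(n); q=R@np.array(p,float)+t
    return q[0]/q[2]*f+c["cx"],q[1]/q[2]*f+c["cy"]
E
python3 - <<'E'
from h import *
for n in ("scene","top"):
    I,D=r.get_image(n); np.savez(n+"0.npz",I=I,D=D)
    cv2.imwrite(f"pics/{n}0.png",cv2.resize(I[:,:,::-1],(800,600),interpolation=cv2.INTER_CUBIC))
    c,R,t,f=cam(n); print(n,c,-R.T@t,f)
s=r.get_state(); print(s["tool_pos"],s["tool_rot"],s["gripper_width"],s["t"],r.grasp_offset,s["force"])
E
```

```text
pics
scene {'fovy': 45.10658830993865, 'cx': 267.6961884302316, 'cy': 195.05129226880067, 'rvec': array([ 0.95375411,  2.67979593, -0.75905736]), 'tvec': array([ 424.19627238, -323.14376011, 1423.97063293])} [ 990.1673242   515.53552588 1032.39940056] 462.31224426281017
top {'fovy': 52.81635280520465, 'cx': 253.26827257993654, 'cy': 192.34435520195672, 'rvec': array([ 1.95640784, -2.25888541,  0.24291939]), 'tvec': array([ 149.42782489,  581.98785139, 1014.16714246])} [ 367.97364377   95.19092692 1115.84390117] 386.64294132712587
[ 230.46797023 -607.05552327  164.86644876] [-3.08841501e+00 -5.66495408e-01  5.34556454e-04] 94.29273583914541 0.1 18.8 [-1.50021616 -0.35882514  0.29814634]
```

View pics/scene0.png

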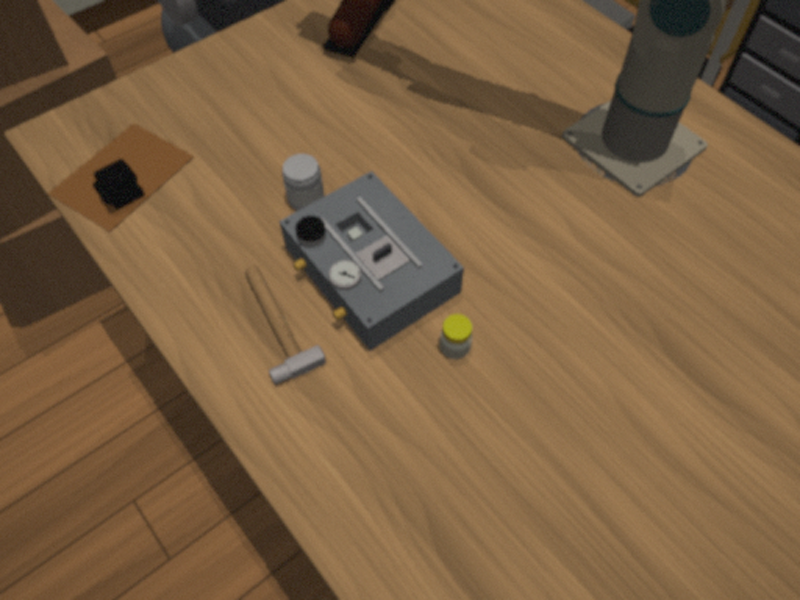

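View pics/top0.png

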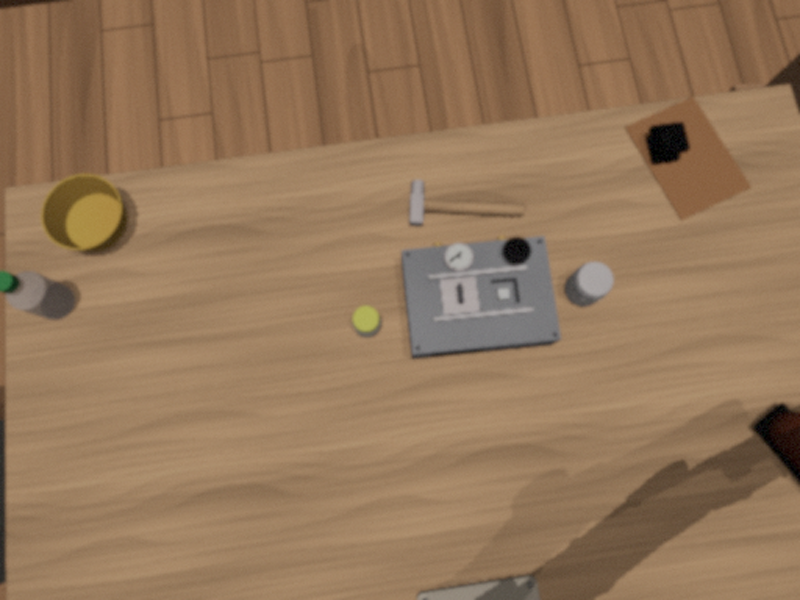

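The unit sits at about (480,297) in the top picture. Its gauge is up-left, so own x points away from the robot and own +y to the left. The shutter with its tab (460,294) is over the round well, and the square well (504,293) is open. The tin is far right at (516,250).

```bash
python3 - <<'E'
from h import *
from scipy.spatial.transform import Rotation as Ro
for n in ("top","scene"):
    z=np.load(n+"0.npz"); I,D=z["I"],z["D"]; P=cloud(n,D)
    roi=(P[...,0]>400)&(P[...,0]<900)&(P[...,1]>-250)&(P[...,1]<300)&(D>0)
    m=roi&(P[...,2]>66)&(P[...,2]<84)
    k,l,st,_=cv2.connectedComponentsWithStats(m.astype(np.uint8)); b=1+np.argmax(st[1:,4]); m=l==b
    pz=np.median(P[m][:,2])
    ctr=max(cv2.findContours(m.astype(np.uint8),0,2)[0],key=cv2.contourArea)[:,0]
    Q=np.array([ray(n,u,v,75)[:2] for u,v in ctr],np.float32)
    rect=cv2.minAreaRect(Q); print(n,"deckz",pz,"rect",rect, cv2.boxPoints(rect).round(0).tolist())
    # high things on deck
    hi=roi&(P[...,2]>92)&(P[...,2]<115)
    k,l,st,_=cv2.connectedComponentsWithStats(hi.astype(np.uint8))
    for i in range(1,k):
        if st[i,4]>4: print("  hi",st[i,4],P[l==i].mean(0).round(1),P[l==i][:,2].max().round(1))
    # gauge: white blob; plate
    hsv=cv2.cvtColor(I,cv2.COLOR_RGB2HSV); w=(hsv[...,2]>150)&(hsv[...,1]<60)&roi&(P[...,2]>55)
    k,l,st,ce=cv2.connectedComponentsWithStats(w.astype(np.uint8))
    for i in range(1,k):
        if st[i,4]>8: print("  white",st[i,4],ce[i].round(1),ray(n,*ce[i],85).round(1),np.median(P[l==i][:,2]).round(1))
s=r.get_state(); print(Ro.from_rotvec(s["tool_rot"]).as_matrix().round(3))
a=np.load("top0.npz")["I"][135:240,245:400]; b=np.load("scene0.npz")["I"][100:225,165:305]
cv2.imwrite("pics/crop.png",np.hstack([cv2.resize(x[:,:,::-1],(400,330),interpolation=cv2.INTER_CUBIC) for x in (a,b)]))
E
```

```text
top deckz 75.81272587332447 rect ((585.3486938476562, -83.43804931640625), (260.37548828125, 192.27769470214844), 87.57421112060547) [[484.0, -209.0], [676.0, -218.0], [687.0, 43.0], [495.0, 51.0]]
  hi 252 [ 649.5 -157.2   98.2] 103.6
  hi 40 [587.4 -46.3 101.4] 105.8
  white 209 [293.6 163.6] [657.5 -57.   85. ] 85.9
  white 131 [306.9 173.6] [624.  -88.6  85. ] 83.5
  white 594 [297.7 192.1] [576.  -54.6  85. ] 81.1
  white 40 [322.  187.4] [ 579.5 -122.7   85. ] 59.3
scene deckz 72.96516469272937 rect ((591.7778930664062, -76.8111572265625), (263.8970642089844, 191.72528076171875), 87.76988220214844) [[491.0, -205.0], [682.0, -212.0], [693.0, 51.0], [501.0, 59.0]]
  hi 236 [ 654.6 -153.3   95.4] 100.6
  hi 51 [592.9 -42.7  97.9] 103.3
  white 19 [226.8 148.6] [ 598.7 -107.    85. ] 57.1
  white 159 [219.8 173.9] [659.4 -54.7  85. ] 83.5
[[ 0.935  0.355 -0.001]
 [ 0.355 -0.935  0.002]
 [-0.    -0.002 -1.   ]]
```

View pics/crop.png

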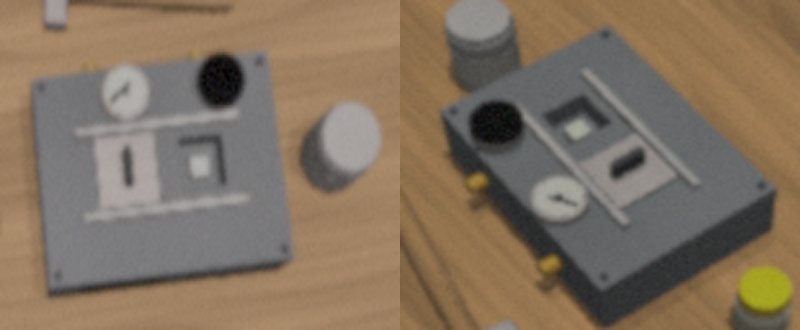

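Top view gives the unit centre at about (587.5, -83) with yaw -2.4°, and the gauge agrees with that. The tab is near (588, -45), so the shutter is about 6 mm open. I'll fly above the +y side of the tab with the fingers shut and the tool aligned to the unit.

Call:
{"name": "servo_tool", "arguments": {
  "steps": [
    [[0.04,-0.03,-0.01],[0,0,0.026],1],
    [[0.11,-0.086,-0.02],[0,0,0.052],1],
    [[0.19,-0.15,-0.03],[0,0,0.077],1],
    [[0.27,-0.21,-0.04],[0,0,0.103],1],
    [[0.35,-0.275,-0.05],[0,0,0.129],1],
    [[0.43,-0.34,-0.05],[0,0,0.155],1],
    [[0.51,-0.4,-0.05],[0,0,0.181],1],
    [[0.59,-0.465,-0.05],[0,0,0.206],1],
    [[0.65,-0.515,-0.05],[0,0,0.232],1],
    [[0.687,-0.54,-0.05],[0,0,0.258],1]
  ]
}}

```text
t: 0.93
tool_pos: [412.8, -303.4, 185.4]
tool_rot: [-3.138, 0.062, -0.0]
force: [0.8, -0.6, -0.5]
gripper_width: 30.6
finger_force: 0.0
```

```bash
cat > go.py <<'E'
from h import *
import sys
from scipy.spatial.transform import Rotation as Ro
C=np.array([587.5,-83.]); Y=np.radians(-2.4)
U=np.array([[np.cos(Y),-np.sin(Y)],[np.sin(Y),np.cos(Y)]])
s=r.get_state(); M=Ro.from_rotvec(s["tool_rot"]).as_matrix(); p=np.array(s["tool_pos"])
print("t",s["t"],"tcp",p.round(1),"yaw",np.degrees(np.arctan2(M[1,0],M[0,0])).round(2),"own",(U.T@(p[:2]-C)).round(1),"F",np.array(s["force"]).round(2),"w",s["gripper_width"])
if len(sys.argv)>3:
    a=list(map(float,sys.argv[1:4])); w=np.r_[C+U@a[:2],a[2]]
    print("target",w.round(1),"shift units",(M.T@(w-p)/400).round(4))
E
python3 go.py 0 75 180
```

```text
t 0.9333 tcp [ 412.8 -303.4  185.4] yaw -2.25 own [-165.3 -227.5] F [ 0.8  -0.61 -0.47] w 30.633110029555777
target [590.6  -8.1 180. ] shift units [ 0.4153 -0.7551  0.0155]
```

Call:
{"name": "servo_tool", "arguments": {
  "steps": [
    [[0.05,-0.09,0],[0,0,0],1],
    [[0.09,-0.17,0],[0,0,0],1],
    [[0.135,-0.25,0],[0,0,0],1],
    [[0.18,-0.33,0],[0,0,0],1],
    [[0.225,-0.41,0],[0,0,0],1],
    [[0.27,-0.49,0],[0,0,0],1],
    [[0.315,-0.57,0],[0,0,0],1],
    [[0.36,-0.65,0.01],[0,0,0],1],
    [[0.395,-0.72,0.015],[0,0,0],1],
    [[0.415,-0.755,0.015],[0,0,0],1]
  ]
}}

```text
t: 1.77
tool_pos: [590.6, -8.2, 178.7]
tool_rot: [-3.139, 0.058, 0.001]
force: [-0.1, 0.6, -0.0]
gripper_width: 0.2
finger_force: 0.0
```

```bash
python3 - <<'E'
from h import *
I,D=r.get_image("scene"); cv2.imwrite("pics/s1.png",cv2.resize(I[60:240,150:390,::-1],(800,600),interpolation=cv2.INTER_CUBIC))
E
python3 go.py 0 75 89
```

```text
t 1.8167 tcp [591.8  -6.6 178.9] yaw -2.0 own [ 1.1 76.5] F [2.21 1.56 0.23] w 0.25678588110265116
target [590.6  -8.1  89. ] shift units [-0.0028  0.0046  0.2247]
```

View pics/s1.png

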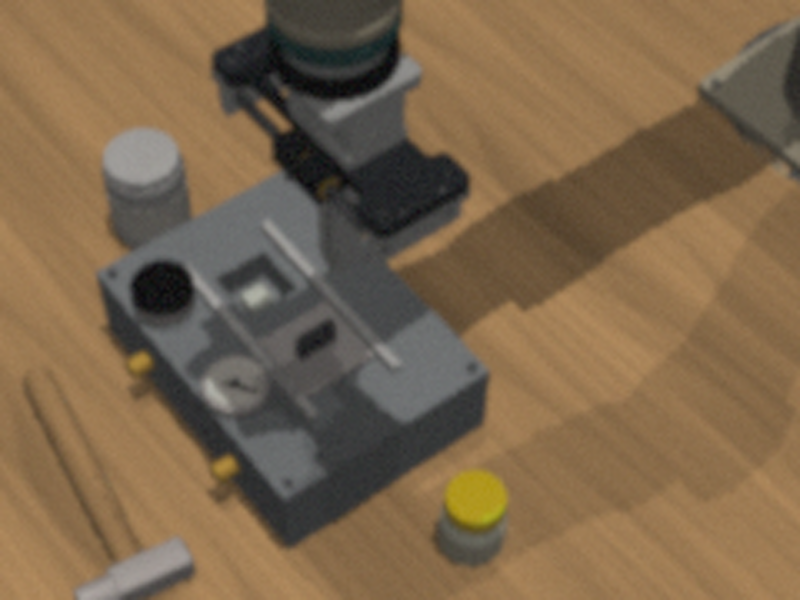

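The shut fingers are above the unit on the +y side of the tab (fingertip about (345,285) in the crop). The tab is at (315,340) and everything else is undisturbed. Next I lower the tip beside the tab.

Call:
{"name": "servo_tool", "arguments": {
  "steps": [
    [[0,0.004,0.02],[0,0,0],1],
    [[0,0.004,0.05],[0,0,0],1],
    [[0,0.004,0.08],[0,0,0],1],
    [[0,0.004,0.11],[0,0,0],1],
    [[0,0.004,0.14],[0,0,0],1],
    [[0,0.004,0.17],[0,0,0],1],
    [[0,0.004,0.19],[0,0,0],1],
    [[0,0.004,0.21],[0,0,0],1],
    [[0,0.004,0.22],[0,0,0],1],
    [[0,0.004,0.2225],[0,0,0],1]
  ]
}}

```text
t: 2.65
tool_pos: [588.8, -16.2, 90.0]
tool_rot: [3.14, -0.069, -0.002]
force: [-0.9, 0.6, 0.3]
gripper_width: 0.4
finger_force: 0.0
```

```bash
python3 - <<'E'
from h import *
I,D=r.get_image("scene"); cv2.imwrite("pics/s2.png",cv2.resize(I[90:225,160:340,::-1],(800,600),interpolation=cv2.INTER_CUBIC))
E
python3 go.py 0 -35 89
```

```text
t 2.7 tcp [589.2 -15.8  90.4] yaw -2.48 own [-1.1 67.2] F [-0.05  0.21 -0.17] w 0.37145423885950707
target [ 586. -118.   89.] shift units [0.0031 0.2554 0.0035]
```

View pics/s2.png

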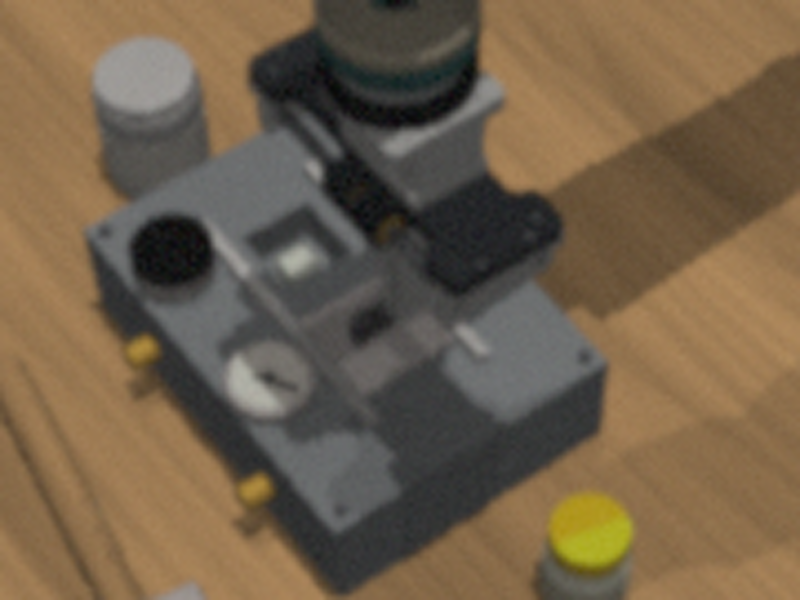

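```bash
python3 - <<'E'
from h import *
p=r.get_state()["tool_pos"]; f=lambda q:[round((a-b)*800/180) for a,b in zip(proj("scene",q),(160,90))]
print("tip",f(p)); 
C=np.array([587.5,-83.]);Y=np.radians(-2.4);U=np.array([[np.cos(Y),-np.sin(Y)],[np.sin(Y),np.cos(Y)]])
for n,o in dict(tabhome=(0,45,102),tab6=(0,39,102),gauge=(69,30,86),sq=(0,-45,75),c1=(95,130,75),c2=(-95,130,75),c3=(95,-130,75),s1=(38,88,83),s2=(-38,88,83)).items(): print(n,f(np.r_[C+U@np.array(o[:2],float),o[2]]))
I,D=r.get_image("top"); 
cv2.imwrite("pics/t2.png",cv2.resize(I[135:240,245:385,::-1],(800,600),interpolation=cv2.INTER_CUBIC))
g=lambda q:[round((a-b)*800/140) for a,b in zip(proj("top",q),(245,135))]
print("top tip",g(p),"tab",g(np.r_[C+U@np.array([0,39.]),102]))
P=cloud("scene",r.get_image("scene")[1])
E
```

```text
tip [407, 347]
tabhome [382, 310]
tab6 [376, 303]
gauge [267, 369]
sq [294, 238]
c1 [332, 527]
c2 [606, 355]
c3 [80, 222]
s1 [372, 414]
s2 [482, 347]
top tip [217, 308] tab [278, 295]
```

View pics/t2.png

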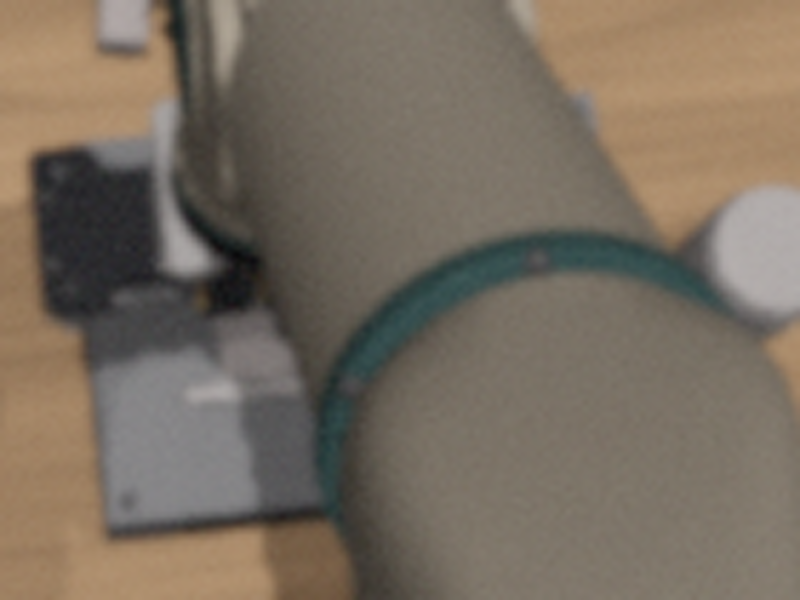

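The top view is mostly blocked by the arm. The scene view and the projection agree that the tip is on the deck's +y side of the tab. I'll push towards -y and watch the force.

Call:
{"name": "servo_tool", "arguments": {
  "steps": [
    [[0,0.02,0.003],[0,0,0],1],
    [[0,0.04,0.003],[0,0,0],1],
    [[0,0.06,0.003],[0,0,0],1],
    [[0,0.08,0.003],[0,0,0],1],
    [[0,0.105,0.003],[0,0,0],1],
    [[0,0.13,0.003],[0,0,0],1],
    [[0,0.155,0.003],[0,0,0],1],
    [[0,0.18,0.003],[0,0,0],1],
    [[0,0.2,0.003],[0,0,0],1],
    [[0,0.21,0.003],[0,0,0],1]
  ]
}}

```text
t: 3.63
tool_pos: [585.8, -101.2, 89.5]
tool_rot: [3.14, -0.07, 0.0]
force: [-0.2, 0.7, 0.2]
gripper_width: 0.7
finger_force: 0.0
```

```bash
python3 go.py 0 -33 89
```

```text
t 3.6333 tcp [ 585.8 -101.2   89.5] yaw -2.54 own [ -0.9 -18.2] F [-0.18  0.68  0.18] w 0.7380683232056264
target [ 586.1 -116.    89. ] shift units [0.0023 0.0369 0.0013]
```

Call:
{"name": "servo_tool", "arguments": {
  "steps": [
    [[0,0.005,0],[0,0,0],1],
    [[0,0.01,0],[0,0,0],1],
    [[0,0.014,0],[0,0,0],1],
    [[0,0.018,0],[0,0,0],1],
    [[0,0.021,0],[0,0,0],1],
    [[0,0.024,0],[0,0,0],1],
    [[0,0.027,0],[0,0,0],1],
    [[0,0.03,0],[0,0,0],1],
    [[0,0.03,0],[0,0,0],1],
    [[0,0.03,0],[0,0,0],1]
  ]
}}

```text
t: 4.47
tool_pos: [585.5, -111.1, 89.5]
tool_rot: [-3.141, 0.067, 0.0]
force: [-0.2, 0.3, -0.6]
gripper_width: 0.1
finger_force: 0.0
```

```bash
python3 - <<'E'
from h import *
I,D=r.get_image("scene"); cv2.imwrite("pics/s3.png",cv2.resize(I[90:225,160:340,::-1],(800,600),interpolation=cv2.INTER_CUBIC))
E
python3 go.py 0 -36 89
```

```text
t 4.5167 tcp [ 585.5 -111.    89.5] yaw -2.43 own [ -0.8 -28.1] F [ 0.65  0.02 -0.79] w 0.8819007285203883
target [ 586. -119.   89.] shift units [0.002  0.0198 0.0012]
```

View pics/s3.png

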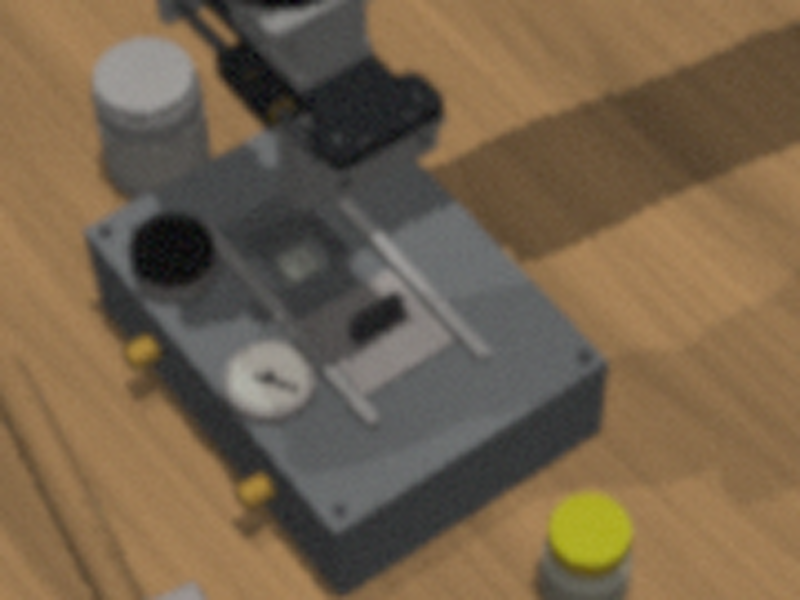

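The shutter hasn't moved: the tab is still at (375,318) and the fingers seem to end around (320,200). The tip isn't where I expected it, so I'll measure the fingers in the depth image.

```bash
python3 - <<'E'
from h import *
I,D=r.get_image("scene"); P=cloud("scene",D); 
D0=np.load("scene0.npz")["D"]
print(r.get_state()["tool_pos"],r.get_state()["joint_pos"],"tip px",proj("scene",r.get_state()["tool_pos"]))
ch=(D>0)&(D0>0)&(D0-D>6)&(P[...,2]>60)&(P[...,0]>480)&(P[...,0]<700)
Q=P[ch]
for a in range(70,240,8):
    q=Q[(Q[:,2]>=a)&(Q[:,2]<a+8)]
    if len(q)>2: print(a,len(q),q.mean(0).round(0),q[:,:2].min(0).round(0),q[:,:2].max(0).round(0))
c=D-D0; 
print((I[118:160,215:250].mean(-1)).astype(int)[::3,::2])
print(P[118:160:3,215:250:2,2].round(0).astype(int))
E
```

```text
[ 585.51949411 -110.93604096   89.48483161] [ 0.10086853  0.64237462  0.06239188  1.75030136 -0.05496973  0.75059105
 -1.4221311 ] tip px (np.float64(229.87325827219144), np.float64(144.0600740409482))
70 143 [603. -79.  75.] [ 500. -300.] [688.  48.]
78 57 [ 592. -109.   82.] [ 517. -312.] [673.  46.]
94 10 [ 664. -154.   98.] [ 646. -169.] [ 680. -135.]
126 4 [ 597. -112.  130.] [ 596. -116.] [ 598. -107.]
134 16 [ 595. -105.  138.] [ 586. -119.] [599. -98.]
142 20 [ 596. -107.  146.] [ 590. -123.] [598. -96.]
150 20 [ 594. -105.  154.] [ 587. -122.] [598. -96.]
158 20 [ 594. -105.  162.] [ 586. -122.] [598. -97.]
166 16 [ 596. -106.  170.] [ 589. -120.] [599. -97.]
174 17 [ 596. -106.  178.] [ 592. -120.] [598. -97.]
182 14 [ 597. -105.  185.] [ 594. -119.] [598. -97.]
190 6 [ 598. -106.  193.] [ 597. -115.] [599. -97.]
222 61 [601. -70. 228.] [ 556. -187.] [625. -28.]
230 112 [601. -74. 234.] [ 556. -191.] [625. -27.]
238 175 [ 613. -113.  242.] [ 566. -189.] [626. -28.]
[[118 111  72  50  54  54  52  52  41  37  36  37  34  34  31  38  29  34]
 [109 106 107  97  69  61  52  44  
[... 1571 characters left out ...]
7   81   73
    74   72   73   70]
 [  72   72   71   68   72   67   61   61   69   74   71   68   79   80
    69   72   73   73]
 [  72   71   68   62   59   50   48   47   59   61   74   73   73   79
    83   70   73   69]
 [  66   59   54   49   46   46   48   43   45   51   61   72   74   75
    75   81   82   74]
 [  71   73   44   44   57   54   53   60   44   43   45   72   73   74
    74   71   80   79]
 [  78   72   74   43   51   56   62   55   71   72   71   73   72   72
    73   72   80   78]
 [  79   80   72   73   44   48   74   74   70   70   73   73   72   75
    79   77   76   79]
 [  73   76   80   80   72   75   73   71   71   72   71   77   78   78
    81   76   97   98]]
```

The depth image explains it. The fingers end at z ≈ 128, while the reported TCP is 89.5, and x and y agree. So the tip passed over the tab, and the reported z is about 38 mm low against the cameras. I'll go back to the +y side, then measure the offset precisely before descending.

Call:
{"name": "servo_tool", "arguments": {
  "steps": [
    [[0,-0.025,0],[0,0,0],1],
    [[0,-0.06,0],[0,0,0],1],
    [[0,-0.1,0],[0,0,0],1],
    [[0,-0.14,0],[0,0,0],1],
    [[0,-0.18,0],[0,0,0],1],
    [[0,-0.21,0],[0,0,0],1],
    [[0,-0.24,0],[0,0,0],1],
    [[0,-0.26,0],[0,0,0],1],
    [[0,-0.265,0],[0,0,0],1],
    [[0,-0.265,0],[0,0,0],1]
  ]
}}

```text
t: 5.4
tool_pos: [590.0, -4.4, 89.5]
tool_rot: [3.141, -0.065, -0.0]
force: [-0.1, 0.4, -0.1]
gripper_width: 0.5
finger_force: 0.0
```

```bash
cat > tip.py <<'E'
from h import *
D0=np.load("scene0.npz")["D"]; I,D=r.get_image("scene"); P=cloud("scene",D); p=np.array(r.get_state()["tool_pos"])
d=np.hypot(P[...,0]-p[0],P[...,1]-p[1]); m=(D>0)&(D0-D>12)&(d<28)&(P[...,2]<215)
k,l,st,_=cv2.connectedComponentsWithStats(m.astype(np.uint8)); m=l==1+np.argmax(st[1:,4]); Q=P[m]
print("tcp",p.round(1),"n",len(Q),"zmin",np.sort(Q[:,2])[:6].round(1),"xy lo/hi",np.percentile(Q,[3,97],axis=0)[:,:2].round(1).tolist())
vs,us=np.nonzero(m)
for u in range(us.min(),us.max()+1):
    v=vs[us==u].max(); print((u,v,P[v,u].round(0).tolist()),end=" ")
print()
E
python3 tip.py; python3 go.py 0 75 89
```

```text
tcp [590.   -5.5  89.5] n 143 zmin [129.6 132.4 132.6 133.7 133.8 135.4] xy lo/hi [[586.3, -12.9], [602.6, 9.7]]
(247, np.int64(150), [600.0, -17.0, 172.0]) (248, np.int64(160), [602.0, -12.0, 139.0]) (249, np.int64(162), [601.0, -10.0, 132.0]) (250, np.int64(164), [602.0, -6.0, 130.0]) (251, np.int64(165), [603.0, -0.0, 133.0]) (252, np.int64(165), [601.0, 2.0, 134.0]) (253, np.int64(166), [602.0, 7.0, 136.0]) (254, np.int64(165), [599.0, 7.0, 138.0]) (255, np.int64(165), [598.0, 9.0, 139.0]) (256, np.int64(164), [595.0, 9.0, 140.0]) (257, np.int64(163), [591.0, 8.0, 139.0]) (258, np.int64(163), [588.0, 8.0, 136.0]) (259, np.int64(162), [585.0, 8.0, 138.0]) 
t 5.45 tcp [590.   -5.5  89.5] yaw -2.44 own [-0.8 77.5] F [ 0.4  -0.06  0.04] w 0.9454072494208565
target [590.6  -8.1  89. ] shift units [0.0019 0.0063 0.0012]
```

Call:
{"name": "servo_tool", "arguments": {
  "steps": [
    [[0,0.003,0.01],[0,0,0],1],
    [[0,0.003,0.02],[0,0,0],1],
    [[0,0.003,0.035],[0,0,0],1],
    [[0,0.003,0.05],[0,0,0],1],
    [[0,0.003,0.065],[0,0,0],1],
    [[0,0.003,0.08],[0,0,0],1],
    [[0,0.003,0.09],[0,0,0],1],
    [[0,0.003,0.097],[0,0,0],1],
    [[0,0.003,0.1],[0,0,0],1],
    [[0,0.003,0.1],[0,0,0],1]
  ]
}}

```text
t: 6.28
tool_pos: [589.8, -6.3, 49.2]
tool_rot: [3.141, -0.067, -0.001]
force: [-0.2, -0.2, -1.0]
gripper_width: 0.6
finger_force: 0.0
```

```bash
python3 tip.py; python3 go.py 0 0 49; python3 - <<'E'
from h import *
I,D=r.get_image("scene"); cv2.imwrite("pics/s4.png",cv2.resize(I[110:200,190:310,::-1],(800,600),interpolation=cv2.INTER_CUBIC))
E
```

```text
tcp [590.   -6.3  49.5] n 125 zmin [88.6 90.7 91.2 91.3 93.9 94.2] xy lo/hi [[586.5, -14.2], [602.7, 8.1]]
(248, np.int64(169), [600.0, -16.0, 96.0]) (249, np.int64(171), [600.0, -13.0, 91.0]) (250, np.int64(173), [601.0, -8.0, 89.0]) (251, np.int64(174), [602.0, -3.0, 91.0]) (252, np.int64(174), [601.0, 1.0, 94.0]) (253, np.int64(175), [601.0, 5.0, 94.0]) (254, np.int64(174), [600.0, 7.0, 100.0]) (255, np.int64(174), [595.0, 5.0, 94.0]) (256, np.int64(173), [593.0, 7.0, 98.0]) (257, np.int64(172), [590.0, 7.0, 100.0]) (258, np.int64(172), [587.0, 7.0, 98.0]) (259, np.int64(171), [585.0, 8.0, 101.0]) 
t 6.3333 tcp [590.   -6.3  49.5] yaw -2.43 own [-0.7 76.7] F [ 0.91  0.59 -0.14] w 0.48622053118669184
target [587.5 -83.   49. ] shift units [0.0018 0.1918 0.0012]
```

View pics/s4.png

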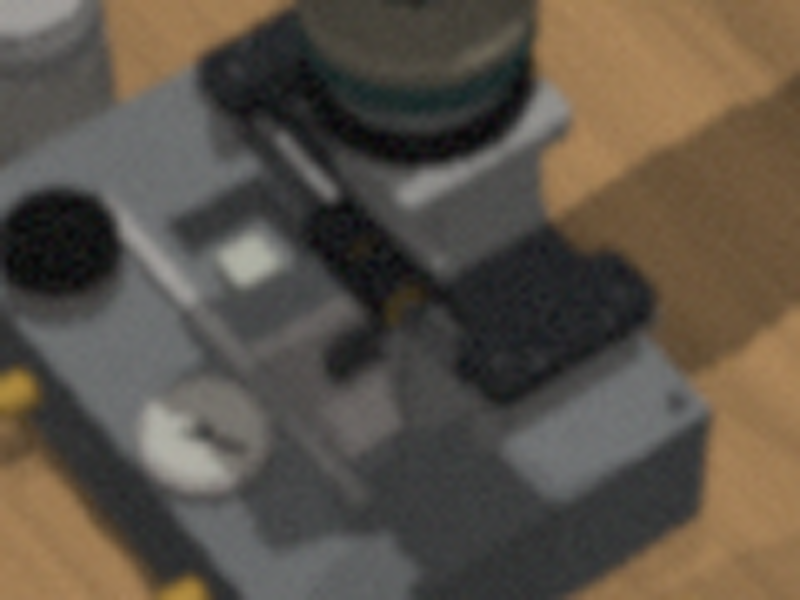

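The fingertip now hangs beside the tab on its +y side, ending around (420,430) in the crop at z ≈ 90. The tab is at (355,350). I'm pushing again, 3 mm lower.

Call:
{"name": "servo_tool", "arguments": {
  "steps": [
    [[0,0.015,0.006],[0,0,0],1],
    [[0,0.035,0.006],[0,0,0],1],
    [[0,0.055,0.006],[0,0,0],1],
    [[0,0.075,0.006],[0,0,0],1],
    [[0,0.1,0.006],[0,0,0],1],
    [[0,0.125,0.006],[0,0,0],1],
    [[0,0.15,0.006],[0,0,0],1],
    [[0,0.175,0.006],[0,0,0],1],
    [[0,0.2,0.006],[0,0,0],1],
    [[0,0.22,0.006],[0,0,0],1]
  ]
}}

```text
t: 7.22
tool_pos: [586.2, -96.0, 47.1]
tool_rot: [3.14, -0.068, 0.0]
force: [0.3, 2.4, 0.1]
gripper_width: 0.4
finger_force: 0.9
```

```bash
python3 go.py 0 -30 47
```

```text
t 7.2167 tcp [586.2 -96.   47.1] yaw -2.49 own [ -0.7 -13. ] F [0.32 2.38 0.09] w 0.3822034253280701
target [ 586.2 -113.    47. ] shift units [0.0019 0.0425 0.0003]
```

Force Fy is 2.4 N, so the shutter is moving. I'll continue gently to the stop.

Call:
{"name": "servo_tool", "arguments": {
  "steps": [
    [[0,0.008,0],[0,0,0],1],
    [[0,0.014,0],[0,0,0],1],
    [[0,0.02,0],[0,0,0],1],
    [[0,0.025,0],[0,0,0],1],
    [[0,0.029,0],[0,0,0],1],
    [[0,0.032,0],[0,0,0],1],
    [[0,0.035,0],[0,0,0],1],
    [[0,0.038,0],[0,0,0],1],
    [[0,0.04,0],[0,0,0],1],
    [[0,0.04,0],[0,0,0],1]
  ]
}}

```text
t: 8.05
tool_pos: [585.6, -110.4, 47.1]
tool_rot: [3.141, -0.067, 0.0]
force: [0.1, 1.1, 1.4]
gripper_width: 0.4
finger_force: 0.7
```

```bash
python3 go.py 0 -36 47; python3 - <<'E'
from h import *
I,D=r.get_image("scene"); cv2.imwrite("pics/s5.png",cv2.resize(I[110:200,190:310,::-1],(800,600),interpolation=cv2.INTER_CUBIC))
E
```

```text
t 8.05 tcp [ 585.6 -110.4   47.1] yaw -2.44 own [ -0.8 -27.4] F [0.14 1.13 1.39] w 0.4184570653687776
target [ 586. -119.   47.] shift units [0.0019 0.0215 0.0003]
```

View pics/s5.png

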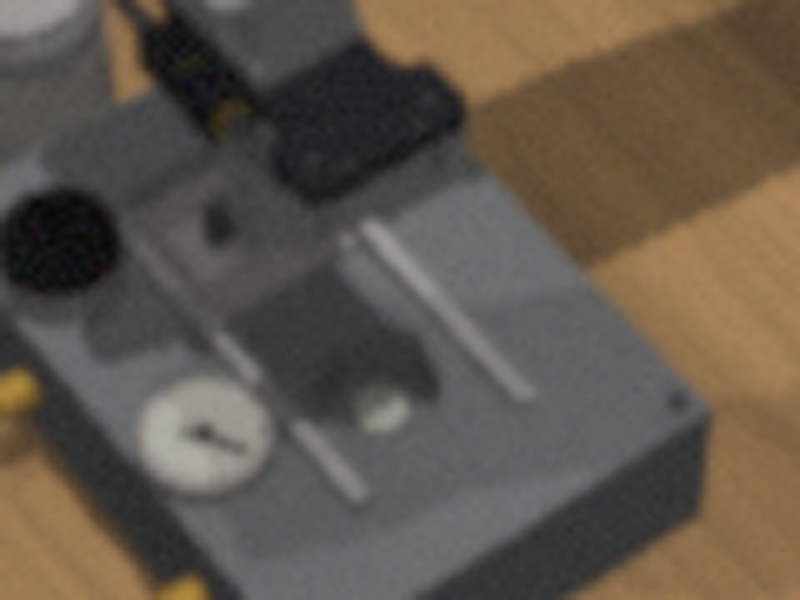

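The shutter is nearly across. The round well is clear, with its pale key at (382,410) in the crop. I'll push the last few mm to the stop and check the key position by ray.

Call:
{"name": "servo_tool", "arguments": {
  "steps": [
    [[0,0.002,0],[0,0,0],1],
    [[0,0.004,0],[0,0,0],1],
    [[0,0.006,0],[0,0,0],1],
    [[0,0.008,0],[0,0,0],1],
    [[0,0.01,0],[0,0,0],1],
    [[0,0.012,0],[0,0,0],1],
    [[0,0.014,0],[0,0,0],1],
    [[0,0.014,0],[0,0,0],1],
    [[0,0.014,0],[0,0,0],1],
    [[0,0.014,0],[0,0,0],1]
  ]
}}

```text
t: 8.93
tool_pos: [585.6, -110.3, 47.2]
tool_rot: [-3.135, 0.062, 0.001]
force: [0.5, 9.7, 2.5]
gripper_width: 0.6
finger_force: 5.4
```

```bash
python3 go.py 0 45 85; python3 - <<'E'
from h import *
C=np.array([587.5,-83.]);Y=np.radians(-2.4);U=np.array([[np.cos(Y),-np.sin(Y)],[np.sin(Y),np.cos(Y)]])
I,D=r.get_image("scene"); hsv=cv2.cvtColor(I,cv2.COLOR_RGB2HSV)
P=cloud("scene",D); m=(D>0)&(P[...,2]<64)&(P[...,2]>48)&(hsv[...,2]>110)
m[:160]=0;m[180:]=0;m[:,:235]=0;m[:,260:]=0
k,l,st,ce=cv2.connectedComponentsWithStats(m.astype(np.uint8)); i=1+np.argmax(st[1:,4]); q=ray("scene",*ce[i],59)
print(st[i,4],ce[i],q,U.T@(q[:2]-C),"z",np.median(P[l==i][:,2]))
hi=(D>0)&(P[...,2]>88)&(P[...,2]<108)
E
```

```text
t 8.9333 tcp [ 585.6 -110.3   47.2] yaw -2.26 own [ -0.8 -27.3] F [0.48 9.73 2.49] w 0.6191615354879259
target [589.4 -38.   85. ] shift units [ 0.0023 -0.1813 -0.0934]
25 [247.68 172.2 ] [591.69791378 -29.89762238  59.        ] [ 1.97053472 53.23158819] z 56.292152261197224
```

At the stop: 9.7 N with no more travel, at own y -27.3, which fits the geometry within about 1 mm. Next I move over the round well.

Call:
{"name": "servo_tool", "arguments": {
  "steps": [
    [[0,-0.02,0],[0,0,0],1],
    [[0,-0.04,-0.01],[0,0,0],1],
    [[0,-0.07,-0.025],[0,0,0],1],
    [[0,-0.1,-0.025],[0,0,0],1],
    [[0,-0.13,-0.025],[0,0,0],1],
    [[0,-0.16,-0.025],[0,0,0],1],
    [[0,-0.18,-0.025],[0,0,0],1],
    [[0,-0.192,-0.025],[0,0,0],1],
    [[0,-0.197,-0.025],[0,0,0],1],
    [[0,-0.197,-0.025],[0,0,0],1]
  ]
}}

```text
t: 9.82
tool_pos: [588.6, -36.7, 57.0]
tool_rot: [3.141, -0.066, -0.0]
force: [-0.4, -0.8, 0.1]
gripper_width: 0.7
finger_force: 0.0
```

```bash
python3 go.py 0 46 25;python3 tip.py; python3 - <<'E'
from h import *
I,D=r.get_image("scene"); cv2.imwrite("pics/s6.png",cv2.resize(I[110:200,190:310,::-1],(800,600),interpolation=cv2.INTER_CUBIC))
E
```

```text
t 9.8167 tcp [588.6 -36.7  57. ] yaw -2.39 own [-0.9 46.3] F [-0.44 -0.79  0.14] w 0.6785085347901163
target [589.4 -37.   25. ] shift units [0.0021 0.0007 0.0799]
tcp [588.6 -37.5  57. ] n 123 zmin [ 96.3  98.  100.2 102.6 102.8 103.9] xy lo/hi [[585.2, -47.6], [601.3, -22.6]]
(240, np.int64(156), [600.0, -48.0, 115.0]) (241, np.int64(159), [601.0, -43.0, 110.0]) (242, np.int64(160), [600.0, -40.0, 109.0]) (243, np.int64(159), [598.0, -39.0, 111.0]) (244, np.int64(165), [601.0, -32.0, 96.0]) (245, np.int64(165), [600.0, -28.0, 100.0]) (246, np.int64(165), [601.0, -23.0, 105.0]) (247, np.int64(164), [596.0, -26.0, 103.0]) (248, np.int64(163), [594.0, -24.0, 108.0]) (249, np.int64(163), [591.0, -24.0, 105.0]) (250, np.int64(162), [587.0, -24.0, 106.0]) (251, np.int64(162), [585.0, -24.0, 104.0])
```

View pics/s6.png

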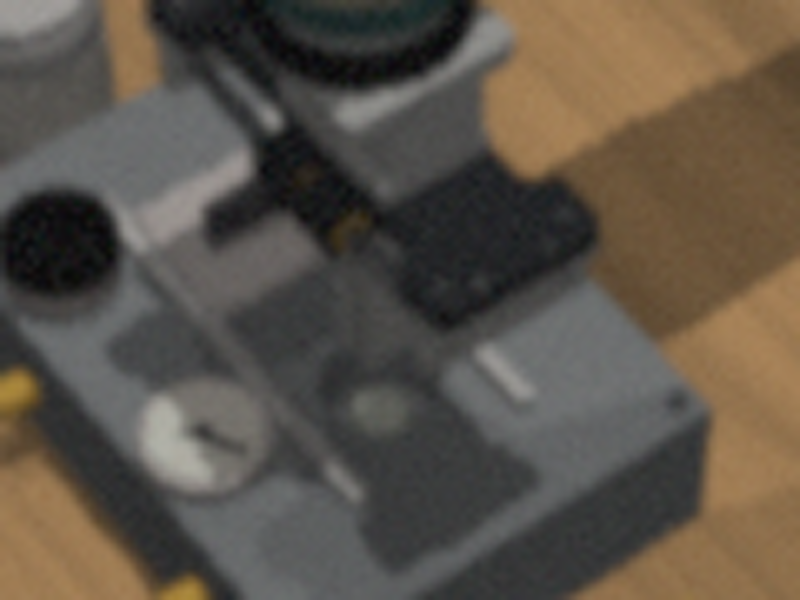

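The fingertip is above the round well (rim around (385,400)), with the key just under it, maybe 2–4 mm to +y. I'll nudge +2 mm and lower into the well.

Call:
{"name": "servo_tool", "arguments": {
  "steps": [
    [[0.002,-0.006,0],[0,0,0],1],
    [[0.002,-0.006,0.01],[0,0,0],1],
    [[0.002,-0.006,0.02],[0,0,0],1],
    [[0.002,-0.006,0.03],[0,0,0],1],
    [[0.002,-0.006,0.04],[0,0,0],1],
    [[0.002,-0.006,0.05],[0,0,0],1],
    [[0.002,-0.006,0.06],[0,0,0],1],
    [[0.002,-0.006,0.07],[0,0,0],1],
    [[0.002,-0.006,0.08],[0,0,0],1],
    [[0.002,-0.006,0.085],[0,0,0],1]
  ]
}}

```text
t: 10.75
tool_pos: [589.2, -34.7, 22.4]
tool_rot: [-3.141, 0.067, 0.001]
force: [-0.6, 0.3, 0.8]
gripper_width: 0.6
finger_force: 0.0
```

```bash
python3 go.py 0 48 15
```

```text
t 10.75 tcp [589.2 -34.7  22.4] yaw -2.43 own [-0.3 48.3] F [-0.63  0.29  0.79] w 0.5771908134610725
target [589.5 -35.   15. ] shift units [0.0008 0.0007 0.0185]
```

Call:
{"name": "servo_tool", "arguments": {
  "steps": [
    [[0,0,0.003],[0,0,0],1],
    [[0,0,0.006],[0,0,0],1],
    [[0,0,0.009],[0,0,0],1],
    [[0,0,0.012],[0,0,0],1],
    [[0,0,0.015],[0,0,0],1],
    [[0,0,0.018],[0,0,0],1],
    [[0,0,0.02],[0,0,0],1],
    [[0,0,0.022],[0,0,0],1],
    [[0,0,0.022],[0,0,0],1],
    [[0,0,0.022],[0,0,0],1]
  ]
}}

```text
t: 11.58
tool_pos: [589.7, -34.8, 14.5]
tool_rot: [-3.141, 0.067, -0.001]
force: [-1.2, 0.0, 4.4]
gripper_width: 0.3
finger_force: 2.2
```

Call:
{"name": "servo_tool", "arguments": {
  "steps": [
    [[0,0,0.004],[0,0,0],1],
    [[0,0,0.007],[0,0,0],1],
    [[0,0,0.01],[0,0,0],1],
    [[0,0,0.01],[0,0,0],1],
    [[0,0,0.01],[0,0,0],1],
    [[0,0,0.01],[0,0,0],1],
    [[0,0,0.01],[0,0,0],1],
    [[0,0,0.01],[0,0,0],1],
    [[0,0,0.01],[0,0,0],1],
    [[0,0,0.01],[0,0,0],1]
  ]
}}

```text
t: 12.42
tool_pos: [589.9, -34.7, 13.9]
tool_rot: [-3.141, 0.067, -0.002]
force: [-6.9, 0.7, 30.4]
gripper_width: 0.5
finger_force: 15.2
```

Fully down: 30 N and stiff. I'll ease off a bit and hold for another second.

Call:
{"name": "servo_tool", "arguments": {
  "steps": [
    [[0,0,-0.003],[0,0,0],1],
    [[0,0,-0.003],[0,0,0],1],
    [[0,0,-0.003],[0,0,0],1],
    [[0,0,-0.003],[0,0,0],1],
    [[0,0,-0.003],[0,0,0],1],
    [[0,0,-0.003],[0,0,0],1],
    [[0,0,-0.003],[0,0,0],1],
    [[0,0,-0.003],[0,0,0],1],
    [[0,0,-0.003],[0,0,0],1],
    [[0,0,-0.003],[0,0,0],1]
  ]
}}

```text
t: 13.25
tool_pos: [589.9, -34.8, 14.1]
tool_rot: [-3.141, 0.067, -0.002]
force: [-5.7, 0.6, 23.1]
gripper_width: 0.5
finger_force: 11.3
```

Call:
{"name": "servo_tool", "arguments": {
  "steps": [
    [[0,0,-0.01],[0,0,0],1],
    [[0,0,-0.03],[0,0,0],1],
    [[0,0,-0.06],[0,0,0],1],
    [[0,0,-0.1],[0,0,0],1],
    [[0,0,-0.14],[0,0,0],1],
    [[0,0,-0.17],[0,0,0],1],
    [[0,0,-0.19],[0,0,0],1],
    [[0,0,-0.2],[0,0,0],1],
    [[0,0,-0.2],[0,0,0],1],
    [[0,0,-0.2],[0,0,0],1]
  ]
}}

```text
t: 14.08
tool_pos: [589.2, -34.7, 91.2]
tool_rot: [-3.141, 0.067, 0.001]
force: [0.6, 0.2, 0.8]
gripper_width: 0.5
finger_force: 0.0
```

```bash
python3 go.py 0 -72 92
```

```text
t 14.0833 tcp [589.2 -34.7  91.2] yaw -2.43 own [-0.3 48.3] F [0.62 0.23 0.83] w 0.46868836013929
target [ 584.5 -154.9   92. ] shift units [ 0.0009  0.3008 -0.002 ]
```

The key is released. I'll fly over the tab to its -y side, staying above it.

Call:
{"name": "servo_tool", "arguments": {
  "steps": [
    [[0,0.02,0],[0,0,0],1],
    [[0,0.06,0],[0,0,0],1],
    [[0,0.1,0],[0,0,0],1],
    [[0,0.14,0],[0,0,0],1],
    [[0,0.18,0],[0,0,0],1],
    [[0,0.22,0],[0,0,0],1],
    [[0,0.26,0],[0,0,0],1],
    [[0,0.29,0],[0,0,0],1],
    [[0,0.298,0],[0,0,0],1],
    [[0,0.298,0],[0,0,0],1]
  ]
}}

```text
t: 14.92
tool_pos: [583.9, -155.3, 91.0]
tool_rot: [3.141, -0.07, -0.001]
force: [0.0, 0.5, -0.3]
gripper_width: 0.7
finger_force: 0.0
```

Call:
{"name": "servo_tool", "arguments": {
  "steps": [
    [[0,0,0.01],[0,0,0],1],
    [[0,0,0.025],[0,0,0],1],
    [[0,0,0.04],[0,0,0],1],
    [[0,0,0.055],[0,0,0],1],
    [[0,0,0.07],[0,0,0],1],
    [[0,0,0.085],[0,0,0],1],
    [[0,0,0.095],[0,0,0],1],
    [[0,0,0.103],[0,0,0],1],
    [[0,0,0.107],[0,0,0],1],
    [[0,0,0.107],[0,0,0],1]
  ]
}}

```text
t: 15.75
tool_pos: [584.3, -153.9, 48.3]
tool_rot: [-3.141, 0.067, 0.001]
force: [-0.0, -0.2, -0.3]
gripper_width: 0.1
finger_force: 0.0
```

```bash
python3 go.py 0 20 47
```

```text
t 15.75 tcp [ 584.3 -153.9   48.3] yaw -2.44 own [ -0.3 -70.9] F [-0.04 -0.24 -0.33] w 0.14621262011559658
target [588.3 -63.   47. ] shift units [ 0.0005 -0.2273  0.0033]
```

Call:
{"name": "servo_tool", "arguments": {
  "steps": [
    [[0,-0.015,0.003],[0,0,0],1],
    [[0,-0.035,0.003],[0,0,0],1],
    [[0,-0.055,0.003],[0,0,0],1],
    [[0,-0.08,0.003],[0,0,0],1],
    [[0,-0.105,0.003],[0,0,0],1],
    [[0,-0.13,0.003],[0,0,0],1],
    [[0,-0.155,0.003],[0,0,0],1],
    [[0,-0.18,0.003],[0,0,0],1],
    [[0,-0.205,0.003],[0,0,0],1],
    [[0,-0.222,0.003],[0,0,0],1]
  ]
}}

```text
t: 16.58
tool_pos: [588.3, -63.2, 47.5]
tool_rot: [-3.14, 0.065, 0.0]
force: [0.1, -2.0, -0.2]
gripper_width: 0.3
finger_force: 0.9
```

```bash
python3 go.py 0 30 47
```

```text
t 16.5833 tcp [588.3 -63.2  47.5] yaw -2.36 own [-0.  19.8] F [ 0.08 -1.97 -0.25] w 0.29500164719777533
target [588.8 -53.   47. ] shift units [ 0.0001 -0.0254  0.0014]
```

Call:
{"name": "servo_tool", "arguments": {
  "steps": [
    [[0,-0.006,0],[0,0,0],1],
    [[0,-0.01,0],[0,0,0],1],
    [[0,-0.014,0],[0,0,0],1],
    [[0,-0.018,0],[0,0,0],1],
    [[0,-0.022,0],[0,0,0],1],
    [[0,-0.026,0],[0,0,0],1],
    [[0,-0.03,0],[0,0,0],1],
    [[0,-0.034,0],[0,0,0],1],
    [[0,-0.038,0],[0,0,0],1],
    [[0,-0.038,0],[0,0,0],1]
  ]
}}

```text
t: 17.42
tool_pos: [588.7, -53.1, 47.6]
tool_rot: [3.137, -0.069, 0.0]
force: [-1.2, -6.8, -0.1]
gripper_width: 0.1
finger_force: 3.3
```

```bash
python3 go.py 0 30 47
```

```text
t 17.4167 tcp [588.7 -53.1  47.6] yaw -2.53 own [-0.  29.9] F [-1.19 -6.78 -0.06] w 0.11329561760124567
target [588.8 -53.   47. ] shift units [ 0.0001 -0.0002  0.0015]
```

At the home stop: 6.8 N at own y 29.9, against 29.7 expected. I'll back off to -y at the same height, then rise.

Call:
{"name": "servo_tool", "arguments": {
  "steps": [
    [[0,0.012,0],[0,0,0],1],
    [[0,0.03,0],[0,0,0],1],
    [[0,0.045,0],[0,0,0],1],
    [[0,0.055,-0.02],[0,0,0],1],
    [[0,0.055,-0.06],[0,0,0],1],
    [[0,0.055,-0.12],[0,0,0],1],
    [[0,0.055,-0.18],[0,0,0],1],
    [[0,0.055,-0.24],[0,0,0],1],
    [[0,0.055,-0.28],[0,0,0],1],
    [[0,0.055,-0.3],[0,0,0],1]
  ]
}}

```text
t: 18.25
tool_pos: [589.6, -72.1, 170.6]
tool_rot: [-3.141, 0.067, -0.007]
force: [0.9, -0.1, -0.3]
gripper_width: 0.6
finger_force: 0.0
```

```bash
python3 go.py; python3 - <<'E'
from h import *
# tab and deck objects before/after, scene camera
for D in (np.load("scene0.npz")["D"],r.get_image("scene")[1]):
    P=cloud("scene",D)
    m=(D>0)&(P[...,2]>92)&(P[...,2]<112)&(P[...,0]>565)&(P[...,0]<615)&(P[...,1]>-140)&(P[...,1]<0)
    t=(D>0)&(P[...,2]>92)&(P[...,2]<112)&(P[...,0]>630)&(P[...,0]<690)
    print("tab",m.sum(),P[m].mean(0),"tin",t.sum(),P[t].mean(0))
E
```

```text
t 18.25 tcp [589.6 -72.1 170.6] yaw -2.44 own [ 1.7 11. ] F [ 0.92 -0.08 -0.31] w 0.5638413780260652
tab 51 [592.90522459 -42.67631229  97.94500645] tin 236 [ 654.61501238 -153.3334582    95.35358808]
tab 57 [592.96850792 -34.17349188  97.80804612] tin 233 [ 654.85674384 -153.66345019   95.49609467]
```

```bash
python3 -c "
from bench import r
print(r.hand_in())"
```

```text
the job is handed in; nothing more can be done
None
```

The job is handed in; the verdict wasn't shown. The shutter was pushed fully across, the reset key held fully down for over a second and released, and the shutter pushed back to its home stop; the tin hasn't moved, the can, jar and hammer weren't re-measured, and the square key wasn't approached.

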